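# Open the ratchet bench clamp

### The arm

A 6-joint arm with a two-finger parallel gripper is mounted at the origin on the work surface. World frame = base frame: x ahead of the robot, y to its left, z up, the work surface at z = 0. Lengths are in mm, angles in rad, forces in N, time in s.
With the tool pointing down it reaches from about 350 to 975 mm from the base axis. Payload 7.1 kg.
Tool frame: the origin (TCP) lies at the very end of the fingers, on their centre line; the grasp point (between the pads) lies tcp_to_grasp behind it (tcp_to_grasp is the distance from the TCP to the grasp point, in mm); z points along the fingers, x is the direction in which the jaws open and shut, and the axes are right-handed (so a half turn about z gives the same grasp; the last joint's range is limited). The gripper opens to 88 mm and grips with 3 to 60 N. Pads are 20 mm wide; open, the fingers measure 115 mm over their backs; the gripper's body (75 mm by 178 mm) begins 61 mm behind the grasp point.
Start: joints at [-1.16, 0.423, 1.63, -0, 1.089, -0.019], TCP at [260.445, -568.131, 222.675] pointing down, gripper open.
Joint ranges: [-3, 3], [-0.9, 2.11], [0.09, 2.58], [-1.31, 4.45], [0.11, 2.69], [-2.54, 2.54]. Speed limits (rad/s): [2.39, 2.39, 3.01, 3.14, 3.14, 3.14].

### API

Orientations are given as a rotation vector (axis times angle).
In Python, from workcell import get_obs, get_image, close_job, recognise, mark_of, tcp_to_grasp gives the robot as it stands. The module is installed in compiled form; this text tells all that it offers.
- The arm moves only by the tool move_arm, never from a script. Its argument "motion" is a list of rows, each a list of 7 numbers: the shift along the world's x, y, z in mm, then the turn, a rotation vector about the world's x, y, z in rad, then the finger opening in mm, from 0 to 87.8. A call has 1 to 5 rows; each row is the pose to reach, as a shift and turn from the pose commanded when the call began; what a row does not reach only later rows make up. A row lasts 1/12 s, in which the tool goes at most 41.7 mm and 7.16 degrees, less where a joint would pass 70% of its speed; a pose out of reach is approached as far as the arm can. A call with a gripper value outside its range is refused whole. The fingers move at their own pace and stop on an object; the grip force is fixed at half the most. Time passes only in rows, so rows that repeat a pose let the fingers close. It gives the time, the measured TCP pose, the force and the opening at its end, in the units of the state.
- get_obs(): the state, without advancing time (a new reading comes with each control period).
- get_image(name): name is "scene" or "top" or "wrist"; returns a dict with "color" (480x640x3 uint8, red, green, blue), "mtx" (3x3 intrinsics, pixels), "camera_from_world" (4x4, takes a point from world to camera coordinates). Camera axes: x right, y up, looking along -z (the intrinsics and any distortion apply to the point x, -y, -z); pixel columns grow to the right and rows downward; lengths in mm; the calibration is good to about 2 mm. A picture is of the moment at which its call begins. There is no depth.
- close_job(): hands the job in, once; it reports no verdict.
Trained networks look in a picture, given as the dict that the camera call returned (one of the last four; its "shot" number tells which), for a name from the list of things; names that differ only in an ending like _2 or _b are one class to them, and where a whole thing is asked for, a point or a joint stands for the part that bears it (a point fixed in the world has none). Each returns a list of dicts, best first, with "p" (0 to 1); they miss things now and then, are a little off and sometimes report something else, mostly with a low value. They report only what shows in the picture. A call takes as long as a camera call.
- recognise(picture, label): "bbox" ([centre column, centre row, width, height] in pixels, round what is visible of it).
- mark_of(picture, label): "location" ([row, column] in pixels: a listed point, or the origin of a listed thing).
The state is a dict: "t": time; "qpos": joint angles; "qvel": joint speeds; "joint_torque": joint torques, N m; "ee_pos": TCP position; "orientation": TCP orientation; "ft_force": force on the tool from outside, world axes, zero at the start; "moment": the same for the moment, N m; "width": finger opening in mm.
Only numpy, scipy, OpenCV 4.12 (cv2) and the standard library are available. Lean on these libraries where they do the work, as an engineer would, in place of code of your own. Each camera call takes 0.05 s, during which the arm holds its last target. There are 200 camera calls.

### The job

The glue on the stool-leg blank in the blue bench clamp has set, so open the clamp fully: with the fingertips press the orange ratchet release down and, while keeping it down, push the sliding jaw back along its bar to the end stop, away from the blank. Then let go so that the release springs up again, leaving the jaw there. Do not pick anything up; leave the blank and the other things on the bench where they are.

Things in the scene. Friction and masses are not known exactly. Their poses are not given: they have to be found in the camera images.
- clamp: Blue bench clamp screwed to the bench, 375 mm long, foot plate 110 mm wide. Origin on the bench under the bar; x along the bar the way the sliding jaw opens (away from the blank, to the end stop), z up. Steel bar 40 mm wide, top 50 mm above the bench. Fixed head (90 mm high) at x = -226 to -200 mm, end stop (60 mm high) at x = 132 to 152 mm.
- jaw (a joint): Position of the blue sliding jaw along the bar, m: 0 nearest the fixed head, 0.150 against the end stop (fully open). Starts between 0.004 and 0.045. A ratchet with 12 mm pitch blocks it from opening unless the release is held down; then it slides with about 4 N of friction. It cannot be lifted.
- release (a joint): How far the orange release is pressed straight down, m: 0 up, 0.014 fully down. A spring pushes it up (about 3 N at the start of the press, 8 N fully down), so it must be kept down. From about 0.006 on the ratchet is free; below that the pawl catches the next tooth.
- release_top (a point): Centre of the top face of the orange release, a ribbed plate 64 mm along the bar by 72 mm across, travelling with the sliding jaw. Top face 80 mm above the bench when up, 66 mm when fully down. Axes as the clamp's. Open from above and at both sides; along the bar the space over it ends 43 mm to -x at the jaw plate (top 110 mm above the bench) and 35 mm to +x at the push post.
- push_face (a point): Centre of the face of the blue push post that looks at the release: the jaw is pushed back (+x of the clamp) against this face. The face is 60 mm wide, reaches from 54 to 116 mm above the bench, and stands 35 mm from the release's centre on its +x side; this point is 95 mm above the bench. The post is 20 mm thick.
- blank_mid (a point): Centre of the glued two-tone wooden stool-leg blank, 59 x 200 x 36 mm, loose, lying across the bar (underside 50 mm above the bench) between fixed head and sliding jaw. To be left in place.
- glue_mid (a point): Centre of a white glue bottle standing near the clamp, 56 mm across, 130 mm high. Bystander.
- tape_mid (a point): Centre of a roll of blue tape lying flat near the clamp, 76 mm across, 24 mm high. Bystander.
- driver_mid (a point): A point on a red-handled screwdriver, 180 mm long, lying near the clamp. Bystander.
- tin_mid (a point): Centre of a small green tin standing near the end of the bar, 60 mm across, 60 mm high. Bystander.
- mug_mid (a point): Centre of a white mug, 80 mm across, 90 mm high, at the right of the bench. Bystander.
- mallet_mid (a point): A point on a hammer, 260 mm long, lying at the left of the bench. Bystander.

How it is judged:
By the outcome, as a careful person would: the job done as asked, in the order asked, and still so for the second after the job is handed in, with the robot touching nothing.
It also fails if it takes over 35 s, if anything falls off the work surface, if the arm or the gripper's body presses on something with over 40 N, if the wrist force passes 120 N, or if a joint passes its speed limit or range.

## Working session

There is one attempt and no reset: what is moved stays moved. The work goes in short steps, Python scripts to look and compute and a tool call to move; the robot and the scene stay as the last step left them, time stands still between calls to the robot, and variables do not carry over. Pictures are saved under pics/ and viewed, about 8 in all and at most 12, crops included, and the job is handed in when it is done.

Besides the shell and the picture viewer there is one more tool, called after "Call:" as name(argument=value, ...), one argument or row to a line, values as JSON. move_arm: Moves the arm, as the interface text tells. Its arguments: {"type":"object","properties":{"motion":{"type":"array"}},"required":["motion"]}

```bash
mkdir -p pics
cat > h.py <<'E'
import numpy as np,cv2
from workcell import *
def ray(im,row,col):
    K=np.array(im["mtx"]);T=np.array(im["camera_from_world"])
    v=np.linalg.inv(K)@[col,row,1];d=T[:3,:3].T@[v[0],-v[1],-v[2]];o=-T[:3,:3].T@T[:3,3]
    return o,d
def at(im,row,col,z):
    o,d=ray(im,row,col);return o+d*(z-o[2])/d[2]
def proj(im,p):
    K=np.array(im["mtx"]);T=np.array(im["camera_from_world"])
    c=T[:3,:3]@p+T[:3,3];u=K@[c[0],-c[1],-c[2]];return u[:2]/u[2]
E
python3 - <<'E'
from h import *
print(tcp_to_grasp, get_obs())
Z=dict(release_top=80,push_face=95,blank_mid=68,clamp=0,glue_mid=65,tape_mid=12,driver_mid=10,tin_mid=30,mug_mid=45)
for n in("scene","top"):
    im=get_image(n);cv2.imwrite(f"pics/{n}1.png",im["color"][:,:,::-1])
    for k,z in Z.items():
        for m in mark_of(im,k)[:1]:
            print(n,k,round(m["p"],2),np.round(m["location"]),at(im,*m["location"],z).round())
E
```

```text
18.700000000000003 {'t': 0.0, 'qpos': array([-1.15998352e+00,  4.23864779e-01,  1.63075139e+00,  1.92857298e-05,
        1.08861652e+00, -1.89738539e-02]), 'qvel': array([ 1.12969989e-03, -2.09231224e-04,  7.75132185e-05,  7.28199290e-05,
       -7.59010729e-04,  5.94412355e-04]), 'joint_torque': array([-2.16960630e-03, -5.44630337e+01, -2.73669237e+01,  6.41964586e-02,
        2.26752344e-02, -1.31184329e-04]), 'ee_pos': array([ 260.22490121, -567.5857291 ,  221.86265408]), 'orientation': array([-2.64326624e+00,  1.69615049e+00,  2.12584709e-03]), 'ft_force': array([ 0.56132734, -0.08533642,  0.98928244]), 'moment': array([-0.024746  , -0.03641771, -0.03952388]), 'width': 87.96819523195569}
scene release_top 0.62 [225. 310.] [567. -69.  80.]
scene push_face 0.59 [233. 318.] [591. -31.  95.]
scene blank_mid 0.77 [198. 292.] [ 487. -170.   68.]
scene clamp 0.6 [250. 322.] [580. -25.   0.]
scene glue_mid 0.89 [267. 276.] [728. -91.  65.]
scene tape_mid 0.84 [247. 250.] [ 670. -217.   12.]
scene driver_mid 0.69 [300. 317.] [742.  40.  10.]
scene tin_mid 0.79 [299. 317.] [749.  45.  30.]
scene mug_mid 0.6 [188. 206.] [ 551. -449.   45.]
top release_top 0.7 [259. 333.] [561. -61.  80.]
top push_face 0.6 [250. 321.] [580. -33.  95.]
top blank_mid 0.66 [249. 322.] [587. -35.  68.]
top clamp 0.84 [250. 321.] [595. -33.   0.]
top glue_mid 0.92 [193. 346.] [724. -92.  65.]
top tape_mid 0.91 [215. 394.] [ 683. -213.   12.]
top driver_mid 0.83 [300. 294.] [468.  32.  10.]
top tin_mid 0.85 [187. 290.] [747.  46.  30.]
top mug_mid 0.93 [269. 502.] [ 548. -465.   45.]
```

View pics/top1.png

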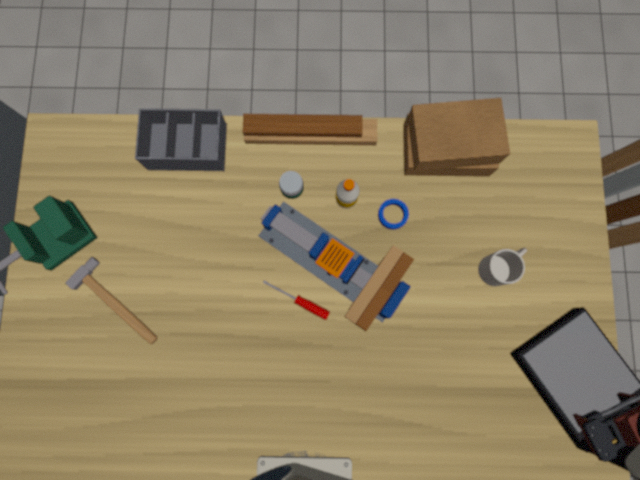

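View pics/scene1.png

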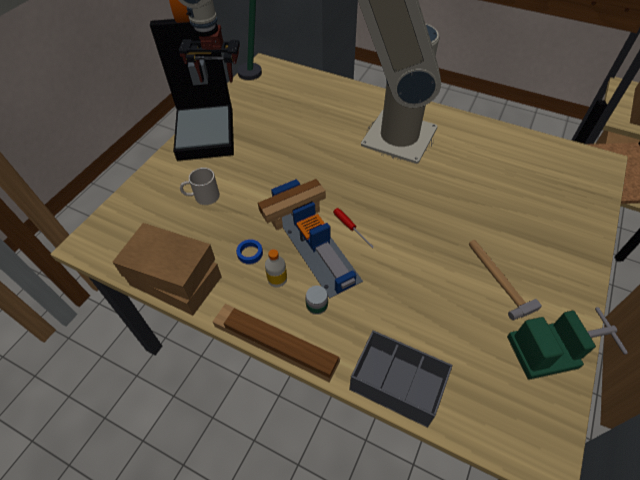

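The top view shows the clamp running diagonally: head near (395,300), blank (380,288), release (335,258), push post (318,244), end stop (272,216). Next I get the axis from colour segmentation.

Run:
```python
from h import *
from scipy.spatial.transform import Rotation as R
im=get_image("top");c=im["color"];hsv=cv2.cvtColor(c,cv2.COLOR_RGB2HSV)
def seg(lo,hi,box):
    m=cv2.inRange(hsv,lo,hi);k=np.zeros_like(m);x0,y0,x1,y1=box;k[y0:y1,x0:x1]=m[y0:y1,x0:x1]
    n,l,s,ce=cv2.connectedComponentsWithStats(k)
    return [(s[i],ce[i],np.argwhere(l==i)[:,::-1].astype(np.float32)) for i in range(1,n) if s[i,4]>25]
m=[p for *_,p in seg((5,170,120),(20,255,255),(305,230,362,285))]
P=np.vstack(m);ctr,sz,a=cv2.minAreaRect(P);print("orange",ctr,sz,a,at(im,ctr[1],ctr[0],80).round(1))
for s,ce,p in seg((100,120,40),(125,255,255),(250,190,420,330)):
    r=cv2.minAreaRect(p);print("blue",s,ce.round(1),r)
    
# foot plate corner-ish: stop/head centres
Rm=R.from_rotvec(get_obs()["orientation"]).as_matrix();print("toolx",Rm[:,0].round(2),"yaw",np.degrees(np.arctan2(Rm[1,0],Rm[0,0])))
cv2.imwrite("pics/c.png",cv2.resize(c[190:335,245:425,::-1],None,fx=4,fy=4,interpolation=cv2.INTER_CUBIC))
```

```text
orange (334.0888366699219, 257.7798156738281) (26.369340896606445, 30.335041046142578) 34.50851821899414 [564.1 -63.2  80. ]
blue [379 199  29  30 327] [392.9 213.8] ((393.0, 213.5), (29.0, 28.0), 90.0)
blue [263 206  18  24 175] [270.6 216.7] ((270.75, 216.75), (9.615730285644531, 24.28214454650879), 29.05460548400879)
blue [309 233  20  26 230] [318.6 245.5] ((318.6922912597656, 245.46153259277344), (8.875203132629395, 26.625612258911133), 33.690067291259766)
blue [341 256  22  27 241] [350.8 268.7] ((350.80255126953125, 268.15472412109375), (8.890533447265625, 30.46809959411621), 35.21759033203125)
blue [380 282  29  35 391] [394.2 299.9] ((394.0384216308594, 300.1922912597656), (10.26195240020752, 39.66106414794922), 33.690067291259766)
toolx [ 0.42 -0.91 -0.  ] yaw -65.3750933171337
```

View pics/c.png

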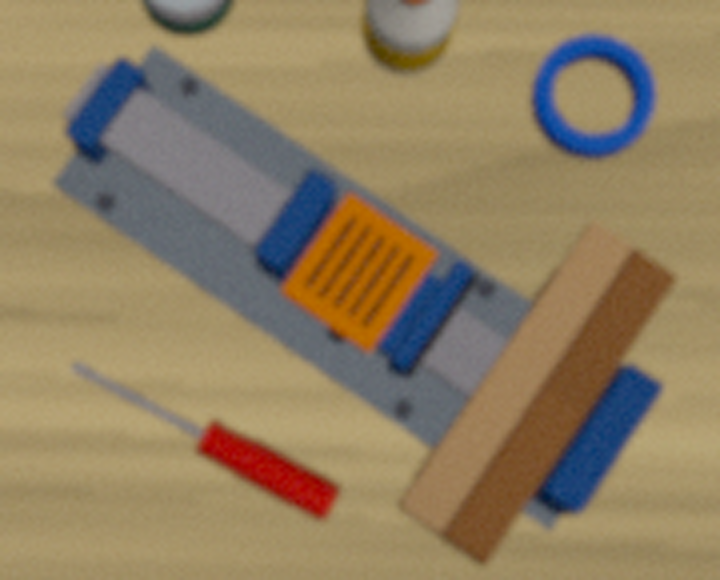

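Call:
move_arm(
  motion=[
    [20,34,0,0,0,0.1,0],
    [40,68,0,0,0,0.2,0],
    [60,102,0,0,0,0.3,0],
    [80,136,0,0,0,0.42,0],
    [100,170,0,0,0,0.54,0],
  ],
)

```text
t: 1.47
ee_pos: [361.0, -396.6, 222.8]
orientation: [3.003, -0.922, 0.0]
ft_force: [1.0, -0.3, 0.2]
width: 57.8
```

Call:
move_arm(
  motion=[
    [20,34,0,0,0,0,0],
    [40,68,0,0,0,0,0],
    [60,102,0,0,0,0,0],
    [80,136,0,0,0,0,0],
    [100,170,0,0,0,0,0],
  ],
)

```text
t: 1.88
ee_pos: [461.2, -226.4, 223.0]
orientation: [3.001, -0.93, 0.001]
ft_force: [0.0, -1.1, 1.8]
width: 24.7
```

Call:
move_arm(
  motion=[
    [20,34,0,0,0,0,0],
    [40,68,0,0,0,0,0],
    [60,102,0,0,0,0,0],
    [80,136,0,0,0,0,0],
    [85,150,0,0,0,0,0],
  ],
)

```text
t: 2.3
ee_pos: [547.9, -74.5, 223.0]
orientation: [-3.001, 0.926, -0.003]
ft_force: [0.1, -0.7, -0.5]
width: 0.4
```

Run:
```python
from h import *
from scipy.spatial.transform import Rotation as R
im=get_image("wrist");cv2.imwrite("pics/w.png",im["color"][:,:,::-1])
o=get_obs();Rm=R.from_rotvec(o["orientation"]).as_matrix();print(o["t"],o["ee_pos"],o["width"],Rm.round(3).tolist(),o["qpos"].round(2))
for k,z in dict(release_top=80,push_face=95,clamp=0,blank_mid=68).items():
    for m in mark_of(im,k)[:1]: print(k,round(m["p"],2),np.round(m["location"]),at(im,*m["location"],z).round(1))
hsv=cv2.cvtColor(im["color"],cv2.COLOR_RGB2HSV)
m=cv2.inRange(hsv,(5,170,120),(20,255,255));n,l,s,c=cv2.connectedComponentsWithStats(m)
P=np.argwhere(m>0)[:,::-1].astype(np.float32)
b=cv2.boxPoints(cv2.minAreaRect(P));W=np.array([at(im,v,u,80) for u,v in b]);print(b.round(),W.round(1),W.mean(0))
```

```text
2.35 [547.57542666 -73.78524927 222.85854895] 0.3523837941284688 [[0.827, -0.563, 0.001], [-0.563, -0.827, 0.001], [0.001, -0.002, -1.0]] [-0.16  0.32  1.79  0.    1.03  0.44]
release_top 0.94 [208. 324.] [563.5 -65.1  80. ]
push_face 0.61 [170. 325.] [583.  -35.5  95. ]
clamp 0.95 [152. 326.] [591.  -30.4   0. ]
[[188. 174.]
 [551.  78.]
 [621. 345.]
 [258. 440.]] [[ 482.5   27.4   80. ]
 [ 774.3  -79.6   80. ]
 [ 734.5 -355.    80. ]
 [ 352.6 -244.3   80. ]] [ 585.97667952 -162.85339368   80.        ]
```

View pics/w.png

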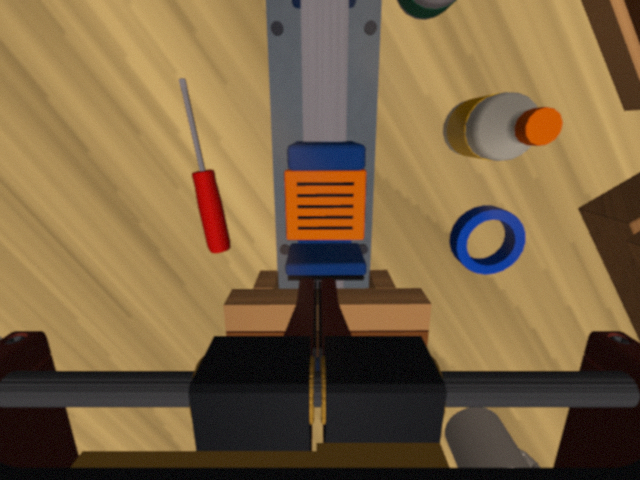

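The wrist view shows the clamp vertical and aligned with the tool: release centre (324,206), post (325,157), jaw plate (325,260). The top view agrees to 2 mm, with the release at about (564,-64). I go down between the plate and the post, 14 mm to +x of the centre.

Call:
move_arm(
  motion=[
    [24,21,-20,0,0,0,0],
    [24,21,-55,0,0,0,0],
    [24,21,-90,0,0,0,0],
    [24,21,-115,0,0,0,0],
    [24,21,-130,0,0,0,0],
  ],
)

```text
t: 2.97
ee_pos: [567.1, -58.5, 89.7]
orientation: [2.999, -0.932, -0.006]
ft_force: [0.3, -0.5, 0.8]
width: 0.2
```

Call:
move_arm(
  motion=[
    [0,0,-10,0,0,0,0],
    [0,0,-17,0,0,0,0],
    [0,0,-23,0,0,0,0],
    [0,0,-26,0,0,0,0],
    [0,0,-26,0,0,0,0],
  ],
)

```text
t: 3.38
ee_pos: [569.1, -57.9, 67.2]
orientation: [3.0, -0.931, -0.0]
ft_force: [-5.2, -2.2, 6.9]
width: 0.6
```

Pressed 12.8 mm at about 7 N. Now I push along +x.

Call:
move_arm(
  motion=[
    [6,8,0,0,0,0,0],
    [12,17,0,0,0,0,0],
    [18,26,0,0,0,0,0],
    [25,36,0,0,0,0,0],
    [32,46,0,0,0,0,0],
  ],
)

```text
t: 3.8
ee_pos: [602.3, -11.8, 68.3]
orientation: [3.0, -0.93, 0.003]
ft_force: [-3.7, -4.0, 5.9]
width: 0.5
```

Run:
```python
from h import *
im=get_image("wrist");cv2.imwrite("pics/w2.png",im["color"][:,:,::-1])
o=get_obs();print(o["ee_pos"],o["ft_force"])
```

```text
[603.74802028  -9.94273273  68.53671222] [-2.68132651  0.96484165  5.31150597]
```

View pics/w2.png

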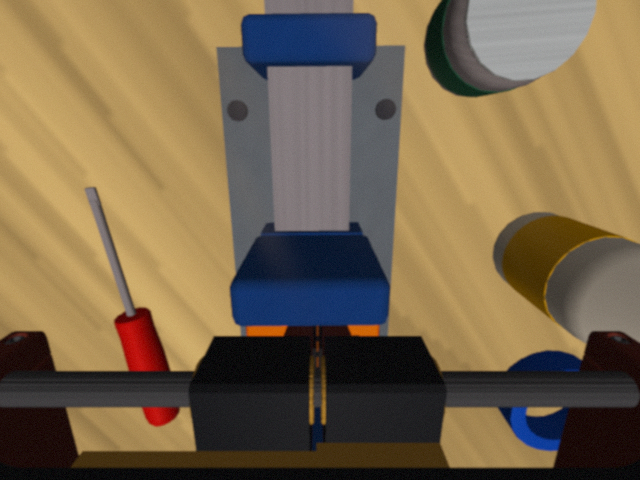

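Post at (310,280) is sliding toward the end stop at (310,40), with the fingertips against it. I continue with a little extra downward press.

Call:
move_arm(
  motion=[
    [7,10,-1,0,0,0,0],
    [14,20,-2,0,0,0,0],
    [21,31,-2,0,0,0,0],
    [28,41,-2,0,0,0,0],
    [34,50,-2,0,0,0,0],
  ],
)

```text
t: 4.27
ee_pos: [636.4, 38.6, 66.5]
orientation: [3.001, -0.93, 0.003]
ft_force: [-4.0, -4.1, 7.1]
width: 0.5
```

Call:
move_arm(
  motion=[
    [3,4,0,0,0,0,0],
    [6,8,0,0,0,0,0],
    [8,12,0,0,0,0,0],
    [10,15,0,0,0,0,0],
    [10,15,0,0,0,0,0],
  ],
)

```text
t: 4.68
ee_pos: [646.3, 53.2, 66.6]
orientation: [3.001, -0.929, 0.003]
ft_force: [-3.5, -2.4, 8.0]
width: 0.8
```

Call:
move_arm(
  motion=[
    [1,2,0,0,0,0,0],
    [2,3,0,0,0,0,0],
    [3,5,0,0,0,0,0],
    [4,6,0,0,0,0,0],
    [4,6,0,0,0,0,0],
  ],
)

```text
t: 5.1
ee_pos: [646.0, 53.2, 66.6]
orientation: [2.992, -0.927, -0.007]
ft_force: [-19.9, -30.3, 21.7]
width: 0.9
```

Run:
```python
from h import *
im=get_image("top");c=im["color"]
cv2.imwrite("pics/t2.png",cv2.resize(c[180:335,245:425,::-1],None,fx=4,fy=4,interpolation=cv2.INTER_CUBIC))
im=get_image("wrist");cv2.imwrite("pics/w3.png",im["color"][:,:,::-1])
o=get_obs();print(o["ee_pos"],o["ft_force"])
```

```text
[646.06262742  53.20595083  66.62199794] [-18.69901558 -30.63004852  20.97051102]
```

View pics/w3.png

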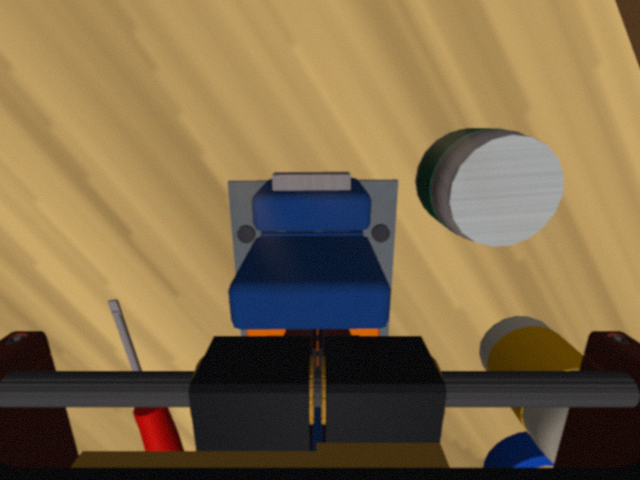

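At the end stop: the force rose to about 36 N horizontally with no motion, and the post at (310,280) touches the stop at (310,205). I relax the push, then lift straight up.

Call:
move_arm(
  motion=[
    [-3,-5,0,0,0,0,0],
    [-3,-5,0,0,0,0,0],
    [-3,-5,8,0,0,0,0],
    [-3,-5,20,0,0,0,0],
    [-3,-5,40,0,0,0,0],
  ],
)

```text
t: 5.62
ee_pos: [645.3, 53.9, 104.2]
orientation: [2.999, -0.93, -0.004]
ft_force: [-1.7, -3.9, -2.9]
width: 0.4
```

Call:
move_arm(
  motion=[
    [0,0,35,0,0,0,0],
    [0,0,70,0,0,0,0],
    [-15,-22,105,0,0,0,0],
    [-35,-50,110,0,0,0,0],
    [-50,-72,110,0,0,0,0],
  ],
)

```text
t: 6.03
ee_pos: [598.1, -18.3, 219.4]
orientation: [-2.999, 0.928, -0.013]
ft_force: [0.9, -0.4, -0.6]
width: 0.4
```

Run:
```python
from h import *
im=get_image("wrist");cv2.imwrite("pics/w4.png",im["color"][:,:,::-1])
for k,z in dict(release_top=80,push_face=95,clamp=0,glue_mid=65,tin_mid=30,tape_mid=12).items():
    for m in mark_of(im,k)[:1]: print(k,round(m["p"],2),np.round(m["location"]),at(im,*m["location"],z).round(1))
im=get_image("top");
for k,z in dict(blank_mid=68,glue_mid=65,tin_mid=30,tape_mid=12).items():
    for m in mark_of(im,k)[:1]: print("top",k,round(m["p"],2),np.round(m["location"]),at(im,*m["location"],z).round(1))
o=get_obs();print(o["ee_pos"],o["ft_force"])
```

```text
release_top 0.58 [157. 312.] [630.7  34.9  80. ]
push_face 0.94 [113. 310.] [649.6  63.6  95. ]
clamp 0.68 [220. 312.] [588.5 -27.3   0. ]
glue_mid 0.71 [156. 314.] [631.8  33.1  65. ]
tin_mid 0.7 [ 67. 414.] [752.8  44.7  30. ]
tape_mid 0.94 [298. 466.] [ 685.8 -206.6   12. ]
top blank_mid 0.66 [287. 384.] [ 498.  -179.1   68. ]
top glue_mid 0.5 [194. 348.] [723.1 -94.6  65. ]
top tape_mid 0.93 [214. 390.] [ 686.2 -205.4   12. ]
[596.6077577  -16.56612194 214.30083975] [-0.67302627 -0.34746807  0.59317981]
```

View pics/w4.png

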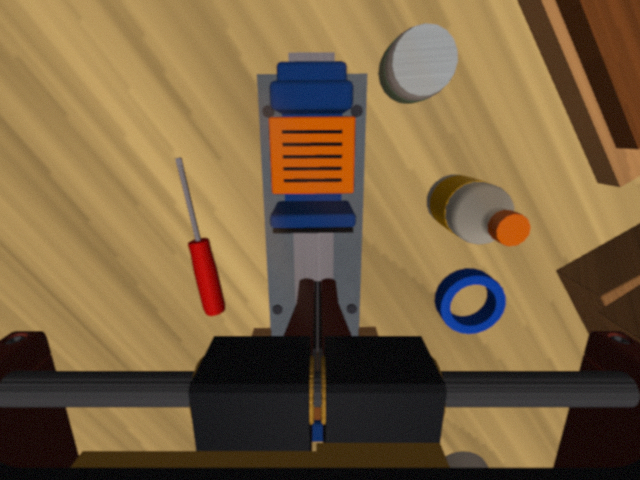

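The post at (311,95) rests against the end stop at (311,70). The release at (312,155) is free and up, and the tape, glue, tin and driver are undisturbed. Handing in.

```bash
python3 -c "
from workcell import *
print(close_job())"
```

```text
the job is handed in; nothing more can be done
None
```

The clamp is fully open: the jaw rests against the end stop, and I have handed the job in after about 6 s of robot time. With closed fingertips I pressed the orange release about 13 mm down. I held it down while pushing the jaw back, then eased off and lifted straight up.

**Jaw:** At the end of the push, the force rose to about 36 N with no further motion. After letting go, the wrist picture showed the post touching the end stop. The push face measured about 110 mm from the clamp origin against an expected 112 mm, within measurement error.

**Release:** I judged it to be up again from the last picture; I did not measure its height.

**Other things:** The blank, glue, tape and tin measured near their starting places. The screwdriver was checked only by eye, and the mug and hammer were not rechecked. The arm was clear, with almost no force on it.

**Disagreements:**
- The first network reading put the blank on the clamp origin. The scene camera and the later top view agreed on its real place, to about 14 mm.
- In the last wrist picture the network put the glue on the release, but the picture and the top view both showed the bottle where it had been.

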